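# Clamp up a glued tile-topped serving tray with a one-hand bar clamp

### The arm

A 7-joint arm with a two-finger parallel gripper is mounted at the origin on a cart in front of the work surface, level with it; the furniture and walls round the work are solid. World frame = base frame: x ahead of the robot, y to its left, z up, the work surface at z = 0. Lengths are in mm, angles in rad, forces in N, time in s.
With the tool pointing down it reaches from about 400 to 850 mm from the base axis. Payload 10.4 kg.
Tool frame: the origin (TCP) lies midway between the tips of the shut fingers; the grasp point (between the pads) lies 19 mm behind it; z points along the fingers, y is the direction in which the jaws open and shut (so a half turn about z gives the same grasp; the last joint's range is limited). The gripper opens to 85 mm and grips with 20 to 120 N. Pads are 22 mm wide; open, the fingers measure 114 mm over their backs; the gripper's body (76 mm by 85 mm) begins 54 mm behind the grasp point. The pads swing forward as they close: fully open they stand 13 mm farther back than shut.
Start: joints at [1.162, 0.332, -0.065, 1.46, 0.022, 1.35, -0.088], TCP at [235.21, -579.074, 231.338] pointing down, gripper open.
Joint ranges: [-2.6, 2.6], [-0.5, 2.12], [-1.47, 1.34], [0.16, 2.42], [-1.27, 4.41], [0.06, 2.06], [-2.6, 2.6]. Speed limits (rad/s): [2.22, 2.22, 2.79, 2.79, 3.14, 3.14, 3.14].

### API

Orientations are given as a unit quaternion [w, x, y, z].
In Python, from cell import r, optics gives the robot as it stands. The module is installed in compiled form; this text tells all that it offers.
- The arm moves only by the shell command python3 -m jog 'ROWS' [FORCE]. ROWS is JSON, a list of rows, each a list of 5 numbers: the shift along the tool's x, y, z in m, then the turn about the tool's z in rad, then the closure in counts, from 0 (fully open) to 255 (shut). In form: [[x, y, z, twist, claw], ...]. A call has 1 to 12 rows; each row is the pose to reach, as a shift and turn from the pose measured when the call began, along the tool's axes at that moment; what a row does not reach only later rows make up. A row lasts 1/10 s, in which the tool goes at most 50 mm and 8.59 degrees, less where a joint would pass 70% of its speed; a pose out of reach is approached as far as the arm can. A call with a gripper value outside its range is refused whole. The fingers move at their own pace and stop on an object; FORCE is the grip in N (left out, the last holds). Time passes only in rows, so rows that repeat a pose let the fingers close. It gives the time, the measured TCP pose, the force and the opening at its end, in the units of the state.
- r.observe(): the state, without advancing time (a new reading comes with each control period).
- optics.grab_frame(name): name is "side" or "top" or "wrist"; returns a dict with "img" (384x512x3 uint8, blue, green, red), "K" (3x3 intrinsics, pixels), "D" ([k1, k2, p1, p2, k3] as OpenCV has them; the pictures are not rectified), "rvec" (rotation vector, rad) and "tvec" (3), from world to camera coordinates, as OpenCV has them; the wrist camera has in their place "hand_eye" (4x4, takes a point from camera to tool coordinates, whose origin is the TCP and whose axes are the flange's). Camera axes: x right, y down, z forward; pixel columns grow to the right and rows downward; lengths in mm; the calibration is good to about 2 mm. A picture is of the moment at which its call begins: read the wrist's pose just before it. There is no depth.
- r.hand_in(): hands the job in, once; it reports no verdict.
The state is a dict: "clock": time; "joints": joint angles; "dq": joint speeds; "joint_efforts": joint torques, N m; "tcp_pos": TCP position; "eef_rot": TCP orientation; "contact_force": force on the tool from outside, world axes, zero at the start; "ft_torque": the same for the moment, N m; "width": finger opening in mm.
Only numpy, scipy, OpenCV 4.12 (cv2) and the standard library are available. Lean on these libraries where they do the work, as an engineer would, in place of code of your own. Each camera call takes 0.05 s, during which the arm holds its last target. There are 200 camera calls.

### The job

A tile-topped wooden serving tray is being glued back together in its clamping jig. First press the raised far edge of the blue tile gently down and toward you, so that it slips off the bevel of the frame and lies level in the tray. Then pump the orange trigger of the bar clamp against its black handle until the sprung pad has pushed the loose rail home against the frame and the edge of the steel sleeve stands on the green ring of the pad's rod, never in past the red; finish while still holding handle and trigger squeezed together so that the pressure stays on, and leave the things standing round about alone.

Things in the scene. Friction and masses are not known exactly. Their poses are not given: they have to be found in the camera images.
- jig: Plywood board 285 x 330 x 12 mm, fixed to the table, with tray frame and clamp. Its frame: origin on the underside, x away from the robot, y left along the clamp's bar, z up. Tray frame: dark wood, x 18 to 146, y -70 to 62, rails 18 wide, tops at z 31 with 6 mm inner 45-degree bevels, light floor at z 16; inside x 36 to 128, y from -52; open on the +y side. Clamp bar along y at x -30, top z 35
- tile: loose blue tile with white lines, 90 (x) x 112 (y) x 8 mm, 0.22 kg; origin centre of underside. It lies in the tray frame tilted 0.13 rad: its +x edge rests 12 mm too high on the bevel of the back rail. Fingertips that press it down near that edge while drawing it some 8 mm to -x slip it into its seat; seated, its origin is at z 16 mm in the jig and its tilt 0
- tile_raised_edge (a point): middle of the tile's raised +x top edge (45, 0, 8 mm in the tile)
- loose_rail: loose fourth rail of the tray, dark wood, 128 (x) x 18 (y) x 19 mm, with a 4 mm lip at -y that closes over the tile's edge; origin centre of underside, stands on the jig's board. Home against the ends of the frame, its origin is at y 71 mm in the jig; it starts 5 to 11 mm short of that
- bar: steel bar with rack, black far jaw and sprung pad; origin on the bar's axis, at jig x -30, z 0, and jig y = minus the ratchet's draw (0 to 50 mm; starts at 0 to 9). A full squeeze of the trigger draws it 6 mm to jig -y (2 teeth, sometimes 1); 20 N of friction hold it when the trigger returns; it cannot be let back. With draw 0 the pad's face is at jig y 103 mm
- pad (a joint): how far the sprung pad is pushed into the steel sleeve of the far jaw, m: 0 free, 0.016 bottomed; 1 N per mm. The pad's rod shows, from the sleeve on, 4 mm yellow, 8 green, 4 red: 0.004 to 0.012 is the sleeve's edge on green
- pad_face (a point): centre of the pad's black rubber face, 29 mm across, looking to jig -y; it meets the middle of the loose rail's outer face
- trigger: orange trigger; origin on the table under its upright hinge, at jig x 6, y -105 mm; its x axis is turned by -0.095 rad from the jig's when let go and by +0.095 when fully squeezed against its stop. Finger lever 68 x 12 x 24 mm, level, toward the robot, z 17 to 41 mm. Springs back by itself (3 to 4 N at the finger point); 10 to 16 N there to pump
- trigger_grip (a point): finger point on the trigger: middle of its outer (jig +y) face, 103 mm from the hinge, 29 mm over the table
- handle: black fixed handle, 86 x 18 x 24 mm, beside the trigger on its -y side, level, pointing at the robot, z 17 to 41 mm over the table; origin at its far end
- handle_grip (a point): finger point on the handle: middle of its outer (jig -y) face, 29 mm over the table, at jig x -97, y -148 mm, across from trigger_grip. Handle and trigger measure 58 mm over their outer faces, 39 mm when squeezed to the stop; the board below is at z 12 mm
- kitchen_timer: black kitchen timer, 67 mm across, 61 high; bystander, origin under its centre
- tape_roll: roll of cream tape lying flat, 73 mm across, 19 high; bystander, origin under its centre
- cinnamon_jar: small spice jar with a yellow cap, 42 mm across, 96 high; bystander, origin under its centre
- glue_bottle: white glue bottle with a red nozzle, 49 mm across, 142 high; bystander, origin under its centre
- sprinkle_jar: clear jar with a black cap, 54 mm across, 75 high; bystander, origin under its centre
Mind the look-alikes: they are no part of the job. There is more than one size of the loose_rail; the job needs the larger.

How it is judged (in metres and radians):
On the way, in this order (a step that is already met when the one before it is completed fails the run):
1. the tile lies level in the tray, before the loose rail is home (angle between tile's own z axis and vertical below 0.03 rad and z of tile in the frame of jig between 0.0145 and 0.0175 m and y of loose_rail in the frame of jig above 0.0735 m), for 0.2 s.
2. the pad has pushed the loose rail home against the frame (y of loose_rail in the frame of jig below 0.0726 m and angle between the x axis of loose_rail and the x axis of jig, either way round below 0.03 rad and contact force between bar and loose_rail above 0.5 N), for 0.2 s.
At the end, for the whole second after the job is handed in: Tile level in its seat (tilt under 0.03 rad); loose rail home within 1.6 mm and square; sleeve edge on the green ring (pad in 3.5 to 12.5 mm, pressing the rail with over 2.5 N); fingers still squeeze handle and trigger together (over 2 N on each, trigger at least 12 of its 19 mm in) (angle between tile's own z axis and vertical below 0.03 rad and z of tile in the frame of jig between 0.0145 and 0.0175 m and y of loose_rail in the frame of jig below 0.0726 m and angle between the x axis of loose_rail and the x axis of jig, either way round below 0.03 rad and value of joint pad between 0.0035 and 0.0125 m and contact force between bar and loose_rail above 2.5 N and y of trigger_grip in the frame of jig below -0.101 m and contact force between the fingers and trigger above 2 N and contact force between the fingers and handle above 2 N); the arm keeps its last pose, push and grip.
It fails at once if the pad is pushed in past the red ring: the clamp is over-tightened (value of joint pad above 0.0152 m).
It fails at once if the tile is pressed with more than 60 N (contact force between the fingers and tile above 60 N).
It fails at once if a bystander is knocked or shifted (distance of any of kitchen_timer, tape_roll, cinnamon_jar, glue_bottle, sprinkle_jar from where it was at the start of the episode above 0.02 m).
It also fails if it takes over 48 s, if anything falls off the work surface, if the arm or the gripper's body presses on something with over 40 N, if the wrist force passes 120 N, or if a joint passes its speed limit or range.

## Working session

There is one attempt and no reset: what is moved stays moved. The work goes in short steps, Python scripts to look and compute and a shell command to move; the robot and the scene stay as the last step left them, time stands still between calls to the robot, and variables do not carry over. Pictures are saved under pics/ and viewed, about 8 in all and at most 12, crops included, and the job is handed in when it is done.

```bash
mkdir -p pics
cat > h.py <<'E'
import numpy as np,cv2
from cell import r,optics
from scipy.spatial.transform import Rotation as R
def tcp():
    s=r.observe();q=s['eef_rot'];return np.array(s['tcp_pos'],float),R.from_quat([q[1],q[2],q[3],q[0]]).as_matrix(),s
def grab(n):
    p,M,s=tcp();f=optics.grab_frame(n)
    if 'hand_eye' in f:
        H=np.array(f['hand_eye']);Rc=M@H[:3,:3];c=M@H[:3,3]+p
    else:
        A=cv2.Rodrigues(np.array(f['rvec'],float))[0];Rc=A.T;c=-A.T@np.array(f['tvec'],float).ravel()
    return dict(img=f['img'],K=np.array(f['K'],float),D=np.array(f['D'],float),R=Rc,c=c)
def ray(f,uv):
    n=cv2.undistortPoints(np.array(uv,float).reshape(-1,1,2),f['K'],f['D']).reshape(-1,2)
    return np.c_[n,np.ones(len(n))]@f['R'].T
def onz(f,uv,z):
    d=ray(f,uv);return f['c']+d*((z-f['c'][2])/d[:,2])[:,None]
def proj(f,P):
    rv=cv2.Rodrigues(f['R'].T)[0];return cv2.projectPoints(np.array(P,float).reshape(-1,1,3),rv,-f['R'].T@f['c'],f['K'],f['D'])[0].reshape(-1,2)
E
python3 - <<'E'
from h import *
import pickle
p,M,s=tcp();print(p,M.round(3),s['width'],s['clock'],s['contact_force'])
F={n:grab(n) for n in('side','top')}
pickle.dump(F,open('f0.pkl','wb'))
for n in F: cv2.imwrite(f'pics/{n}0.png',cv2.resize(F[n]['img'],(768,576),interpolation=cv2.INTER_CUBIC));print(n,F[n]['c'],F[n]['R'].round(2).tolist())
E
```

```text
[ 235.0608175  -578.71261802  230.50751588] [[ 0.926  0.376 -0.001]
 [ 0.376 -0.926  0.001]
 [-0.    -0.001 -1.   ]] 85.58955442765748 0.0 [-0.3287849   0.09295465 -0.04582332]
side [  68.21033226 -975.69859099  429.09115349] [[0.85, -0.19, 0.5], [-0.53, -0.31, 0.79], [0.01, -0.93, -0.37]]
top [ 530.47981483 -155.1688712  1061.89689643] [[-0.03, -1.0, 0.05], [-1.0, 0.03, 0.0], [-0.0, -0.05, -1.0]]
```

View pics/top0.png

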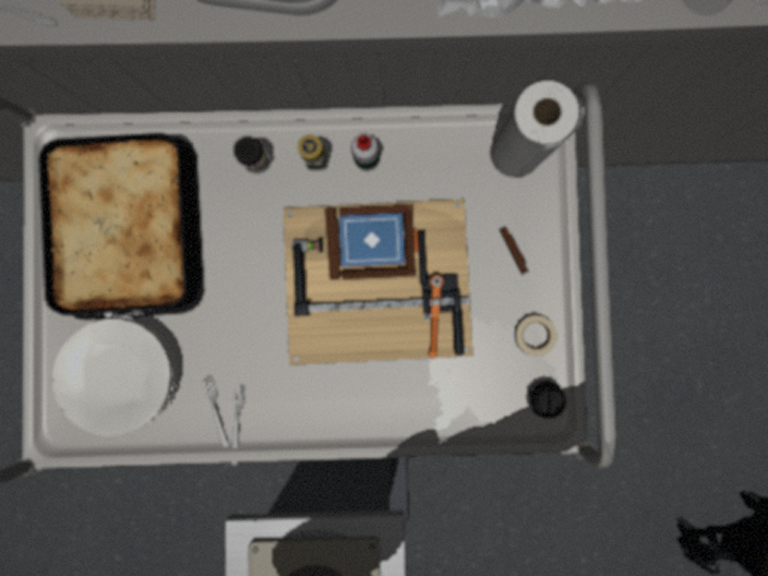

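View pics/side0.png

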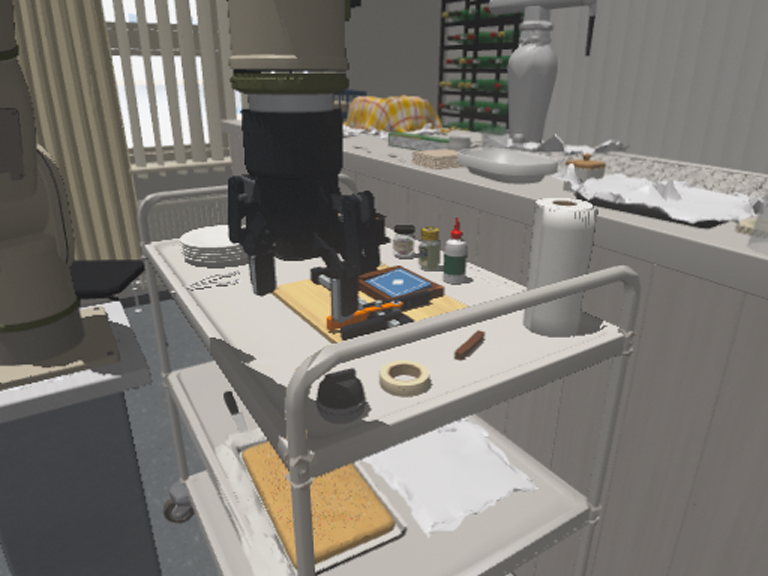

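Top view (768x576): board corners at about (284,206), (465,197), (473,355), (290,363). The blue tile is at (372,240), trigger tip (433,355), handle (460,330), tape (537,334), timer (547,397). The side view is partly blocked by the gripper.

```bash
cat > jig.py <<'E'
from h import *
import pickle
f=pickle.load(open('f0.pkl','rb'))['top'];im=f['img'];hsv=cv2.cvtColor(im,cv2.COLOR_BGR2HSV)
box=np.zeros(im.shape[:2],np.uint8);box[120:255,180:325]=1
def m(lo,hi): return cv2.inRange(hsv,lo,hi)*box
wood=m((10,60,90),(30,255,255))
pts=np.argwhere(wood>0)[:,::-1].astype(np.float32)
P=onz(f,pts,12)[:,:2].astype(np.float32)
h=cv2.convexHull(P);c,sz,a=cv2.minAreaRect(h);print('board',c,sz,a)
bx=cv2.boxPoints((c,sz,a));print(bx.round(1))
b=m((95,80,60),(125,255,255));k=max(cv2.findContours(b,0,2)[0],key=cv2.contourArea)
T=onz(f,k.reshape(-1,2),28)[:,:2].astype(np.float32);print('tile',cv2.minAreaRect(T))
o=m((3,150,90),(14,255,255));k=max(cv2.findContours(o,0,2)[0],key=cv2.contourArea)
O=onz(f,k.reshape(-1,2),41)[:,:2].astype(np.float32);print('trig',cv2.boxPoints(cv2.minAreaRect(O)))
# edges: fit board by percentile in rotated axes
E
python3 - <<'E'
from jig import *
best=None
for th in np.arange(-.15,.15,.002):
    pass
# yaw from board's long edges
a_=np.deg2rad(a); a_=(a_+np.pi/4)%(np.pi/2)-np.pi/4
ex=np.array([np.cos(a_),np.sin(a_)]);ey=np.array([-ex[1],ex[0]])
print('yaw',a_, 'c',c)
for nm,G in(('tile',T),('trig',O)):
    q=np.c_[(G-c)@ex,(G-c)@ey];print(nm,q.min(0),q.max(0))
cv2.imwrite('pics/crop.png',cv2.resize(im[125:250,180:330],None,fx=5,fy=4.8,interpolation=cv2.INTER_CUBIC))
E
```

```text
board (568.461669921875, -122.63778686523438) (284.1695556640625, 327.86968994140625) 1.2473355531692505
[[ 422.8   38.2]
 [ 430.  -289.6]
 [ 714.1 -283.4]
 [ 706.9   44.4]]
tile ((643.4503173828125, -115.82978057861328), (87.97145080566406, 114.13638305664062), 1.1870715618133545)
trig [[ 433.43134 -227.2707 ]
 [ 519.4474  -232.84157]
 [ 520.47015 -217.05006]
 [ 434.4541  -211.4792 ]]
yaw 0.021770112279988263 c (568.461669921875, -122.63778686523438)
tile [ 31.11737833 -51.88526764] [119.13239215  62.22833646]
trig [-136.38402877 -108.69275941] [-50.35333955 -86.28878249]
```

View pics/crop.png

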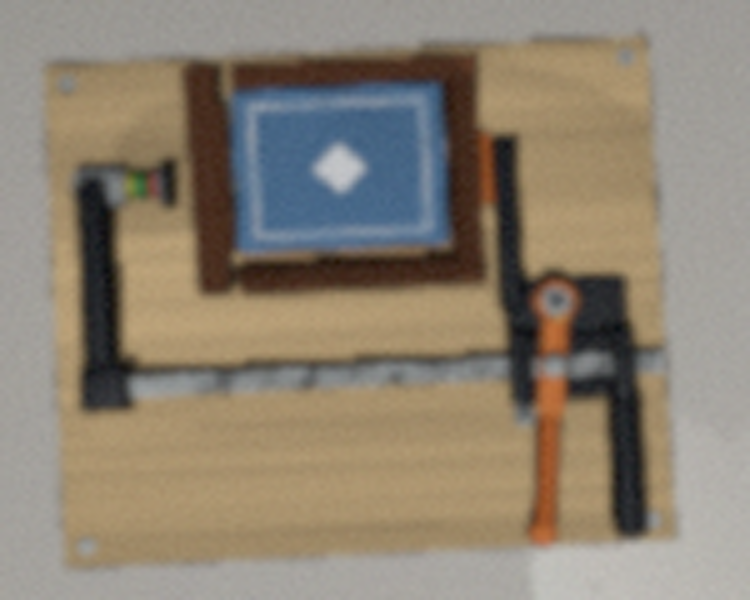

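Crop: the frame's right corners are at crop (483,275) and (476,55), and the hinge at (555,299). The rail gap at (225,70) is open and the pad at (165,183) is short of the rail. Next I'll fix the jig frame from these landmarks.

Run:
```python
from jig import *
def cr(u,v): return (180+(u+.5)/5-.5,125+(v+.5)/4.8-.5)
W=lambda uv,z: onz(f,[cr(*uv)],z)[0]
L=[((483,278),31,(18,-70)),((476,55),31,(146,-70)),((234,63),31,(146,62)),((245,291),31,(18,62)),((555,299),45,(6,-105)),
((47,64),12,None),((648,38),12,None),((676,538),12,None),((68,568),12,None),((632,533),41,None),((543,540),41,None),((203,293),31,None),((187,65),31,None),((172,183),31,None)]
A=[];B=[]
for uv,z,j in L:
    w=W(uv,z);print(uv,w.round(1),j)
    if j: A.append(j);B.append(w[:2])
A=np.array(A,float);B=np.array(B)
def fit(A,B):
    a=A-A.mean(0);b=B-B.mean(0);t=np.arctan2((a[:,0]*b[:,1]-a[:,1]*b[:,0]).sum(),(a*b).sum());Rm=np.array([[np.cos(t),-np.sin(t)],[np.sin(t),np.cos(t)]])
    return t,Rm,B.mean(0)-Rm@A.mean(0)
for sl in (slice(0,4),slice(0,5)):
    t,Rm,o=fit(A[sl],B[sl]);print('yaw',t,'o',o,'res',(A@Rm.T+o-B).round(1).tolist())
J=lambda w:(np.array(w)[:2]-o)@Rm
print('board in jig',J(c),'others')
for uv,z,j in L[5:]: print(uv,J(W(uv,z)).round(1))
for n,p in dict(tgrip=(-97,-90),hgrip=(-97,-148),edge=(127,-0),mid=(-97,-129)).items(): print(n,(Rm@np.array(p)+o).round(1))
cam=f
def mask(z,lo,hi,x0): pass
tc=cv2.minAreaRect(T)[0];print('tile c jig',J(tc))
```

```text
board (568.461669921875, -122.63778686523438) (284.1695556640625, 327.86968994140625) 1.2473355531692505
[[ 422.8   38.2]
 [ 430.  -289.6]
 [ 714.1 -283.4]
 [ 706.9   44.4]]
tile ((643.4503173828125, -115.82978057861328), (87.97145080566406, 114.13638305664062), 1.1870715618133545)
trig [[ 433.43134 -227.2707 ]
 [ 519.4474  -232.84157]
 [ 520.47015 -217.05006]
 [ 434.4541  -211.4792 ]]
(483, 278) [ 578.  -190.6   31. ] (18, -70)
(476, 55) [ 702.3 -190.3   31. ] (146, -70)
(234, 63) [701.3 -60.9  31. ] (146, 62)
(245, 291) [574.2 -63.8  31. ] (18, 62)
(555, 299) [ 564.8 -227.5   45. ] (6, -105)
(47, 64) [706.6  42.5  12. ] None
(648, 38) [ 712.5 -284.8   12. ] None
(676, 538) [ 430.3 -290.7   12. ] None
(68, 568) [422.4  36.4  12. ] None
(632, 533) [ 436.4 -264.1   41. ] None
(543, 540) [ 433.8 -217.5   41. ] None
(203, 293) [573.7 -41.5  31. ] None
(187, 65) [700.9 -35.8  31. ] None
(172, 183) [635.2 -26.3  31. ] None
yaw 0.015540483033567544 o [ 556.89207703 -123.69387541] res [[-2.0, -2.8], [1.7, -1.1], [0.6, 1.5], [-0.2, 2.4], [-0.3, -1.1]]
yaw 0.014605540120248704 o [ 556.97168311 -123.40809979] res [[-2.0, -2.6], [1.7, -0.9], [0.7, 1.6], [-0.1, 2.7], [-0.3, -0.8]]
board in jig [11.50001173  0.60241926] others
(47, 64) [152.  163.7]
(648, 38) [ 153.2 -163.7]
(676, 538) [-129.1 -165.4]
(68, 568) [-132.2  161.7]
(632, 533) [-122.6 -138.9]
(543, 540) [-124.5  -92.3]
(203, 293) [17.9 81.7]
(187, 65) [145.2  85.5]
(172, 183) [79.7 95.9]
tgrip [ 461.3 -214.8]
hgrip [ 462.1 -272.8]
edge [ 684.  -121.6]
mid [ 461.9 -253.8]
tile c jig [86.58009205  6.31448866]
```

```bash
python3 -m jog '[[0.05,-0.02,0,0.15,255],[0.1,-0.045,0,0.3,255],[0.14,-0.065,0,0.367,255],[0.19,-0.09,0,0.367,255],[0.235,-0.11,0,0.367,255],[0.28,-0.13,0,0.367,255],[0.325,-0.15,0,0.367,255],[0.37,-0.17,0,0.367,255],[0.415,-0.19,0,0.367,255],[0.46,-0.21,0,0.367,255],[0.505,-0.235,0,0.367,255],[0.55,-0.255,0,0.367,255]]' 60
python3 - <<'E'
from h import *
p,M,s=tcp();print(p,M.round(3),s['width'],s['clock'],s['contact_force'])
E
```

```text
clock: 1.3
tcp_pos: [642.1, -141.7, 230.6]
eef_rot: [-0.001, 1.0, 0.009, -0.0]
contact_force: [0.5, -0.5, -0.1]
width: 0.2
[ 642.13029251 -141.65749194  230.61811355] [[ 1.     0.019 -0.001]
 [ 0.019 -1.     0.001]
 [-0.001 -0.001 -1.   ]] 0.21715730609363457 1.3 [ 0.51902942 -0.53991055 -0.0909582 ]
```

```bash
python3 -m jog '[[0.02,-0.02,0.03,0,255],[0.0253,-0.0253,0.06,0,255],[0.0253,-0.0253,0.1,0,255],[0.0253,-0.0253,0.1,0,255]]'
python3 - <<'E'
from h import *
import pickle
p,M,s=tcp();print(p,M.round(3))
f=grab('wrist');pickle.dump(f,open('w1.pkl','wb'));print(f['c'],f['R'].round(2))
im=f['img'].copy()
o=np.array([557,-123.5]);t=.019
for q in [(18,-70),(146,-70),(146,62),(18,62)]:
    w=o+np.array([[np.cos(t),-np.sin(t)],[np.sin(t),np.cos(t)]])@q
    uv=proj(f,[*w,31])[0];print(q,uv.round(1));
    if abs(uv).max()<2000: cv2.drawMarker(im,tuple(int(a) for a in uv.round()),(0,0,255),0,12)
cv2.imwrite('pics/w1.png',cv2.resize(im,(768,576)))
E
```

```text
clock: 1.7
tcp_pos: [663.4, -115.1, 124.1]
eef_rot: [-0.001, 1.0, 0.01, -0.006]
contact_force: [-0.4, -0.6, -1.2]
width: 0.2
[ 663.38786156 -115.11594366  124.14222323] [[ 1.     0.02  -0.011]
 [ 0.02  -1.     0.003]
 [-0.011 -0.003 -1.   ]]
[ 750.23414836 -114.58827642  265.7751268 ] [[ 0.02 -0.94 -0.34]
 [-1.   -0.02 -0.  ]
 [-0.    0.34 -0.94]]
(18, -70) [337.3 294.7]
(146, -70) [354.5 142.6]
(146, 62) [166.6 142.1]
(18, 62) [179.  294.4]
```

View pics/w1.png

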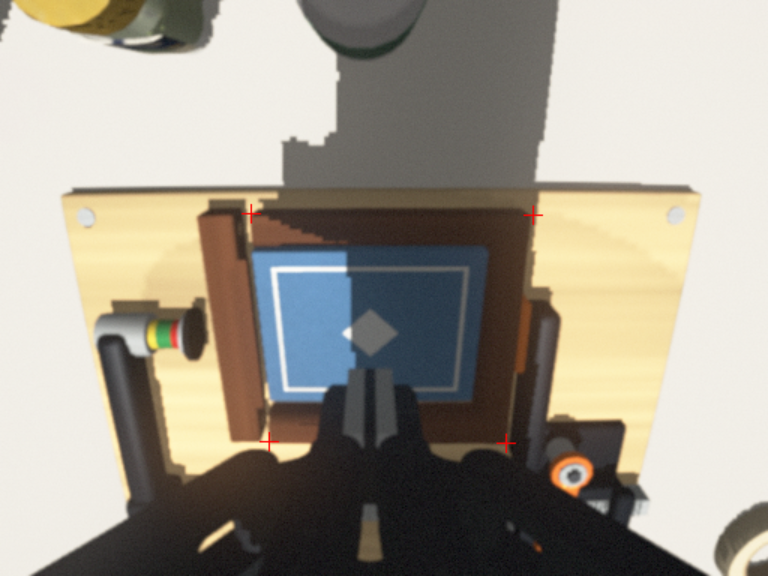

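Wrist view: the predicted frame corners (red crosses) lie on the real ones to about 2 mm. The tile is visible, and the fingertips are above its far half. Next is the descent.

```bash
python3 -m jog '[[0.001,0,0.03,0,255],[0.002,0,0.06,0,255],[0.002,0,0.078,0,255],[0.002,0,0.082,0,255],[0.002,0,0.085,0,255]]'
```

```text
clock: 2.25
tcp_pos: [667.4, -116.1, 45.1]
eef_rot: [-0.001, 1.0, 0.009, -0.002]
contact_force: [0.2, 0.4, -0.1]
width: 0.0
```

```bash
python3 -m jog '[[0,0,0.003,0,255],[0,0,0.006,0,255],[0,0,0.009,0,255],[0,0,0.010,0,255],[0,0,0.011,0,255]]'
python3 -m jog '[[0,0,0.001,0,255],[-0.001,0,0.002,0,255],[-0.002,0,0.003,0,255]]'
```

```text
clock: 2.75
tcp_pos: [667.5, -116.1, 34.3]
eef_rot: [-0.001, 1.0, 0.009, -0.002]
contact_force: [-3.1, 0.1, 6.9]
width: 0.2
clock: 3.05
tcp_pos: [667.2, -116.1, 33.8]
eef_rot: [-0.001, 1.0, 0.009, -0.0]
contact_force: [-2.2, 0.2, 14.4]
width: 0.1
```

```bash
python3 -m jog '[[-0.002,0,0.003,0,255],[-0.004,0,0.004,0,255],[-0.006,0,0.005,0,255],[-0.008,0,0.006,0,255],[-0.010,0,0.006,0,255]]'
```

```text
clock: 3.55
tcp_pos: [656.7, -116.3, 27.2]
eef_rot: [-0.001, 1.0, 0.009, -0.001]
contact_force: [0.1, -0.2, -0.5]
width: -0.1
```

```bash
python3 -m jog '[[-0.002,0,0.003,0,255],[-0.003,0,0.004,0,255]]'
```

```text
clock: 3.75
tcp_pos: [654.7, -116.3, 24.2]
eef_rot: [-0.001, 1.0, 0.009, 0.001]
contact_force: [0.7, 0.3, 11.1]
width: 0.2
```

```bash
python3 -m jog '[[0,0,0.003,0,255],[0,0,0.003,0,255],[0,0,-0.05,0,255],[0,0,-0.10,0,255],[-0.03,0.03,-0.15,0,255],[-0.06,0.06,-0.18,0,255],[-0.06,0.06,-0.18,0,255]]'
python3 - <<'E'
from h import *
import pickle
p,M,s=tcp();print(p,M.round(3))
f=grab('wrist');pickle.dump(f,open('w2.pkl','wb'))
im=f['img'].copy()
o=np.array([557,-123.5]);t=.019
Rm=np.array([[np.cos(t),-np.sin(t)],[np.sin(t),np.cos(t)]])
for q in [(18,-70,31),(146,-70,31),(146,62,31),(-97,-148,41),(-131,-163,12),(6,-105,48)]:
    uv=proj(f,[*(o+Rm@q[:2]),q[2]])[0];cv2.drawMarker(im,tuple(int(a) for a in uv.round()),(0,0,255),0,12)
hsv=cv2.cvtColor(f['img'],cv2.COLOR_BGR2HSV);b=cv2.inRange(hsv,(95,80,40),(125,255,255));k=max(cv2.findContours(b,0,2)[0],key=cv2.contourArea)
T=onz(f,k.reshape(-1,2),24)[:,:2];T=((T-o)@Rm).astype(np.float32);print(cv2.minAreaRect(T),cv2.boxPoints(cv2.minAreaRect(T)))
cv2.imwrite('pics/w2.png',cv2.resize(im,(768,576)))
E
```

```text
clock: 4.45
tcp_pos: [594.6, -181.4, 207.7]
eef_rot: [0.001, 1.0, 0.007, 0.002]
contact_force: [-0.0, -0.6, -0.4]
width: -0.3
[ 594.589178   -181.39978217  207.66251053] [[ 1.     0.014  0.005]
 [ 0.014 -1.    -0.002]
 [ 0.005  0.002 -1.   ]]
((81.83486938476562, 6.2763214111328125), (110.78109741210938, 89.83403015136719), 89.95950317382812) [[ 36.878716 -49.08247 ]
 [126.71273  -49.14596 ]
 [126.79102   61.635113]
 [ 36.95701   61.698605]]
```

View pics/w2.png

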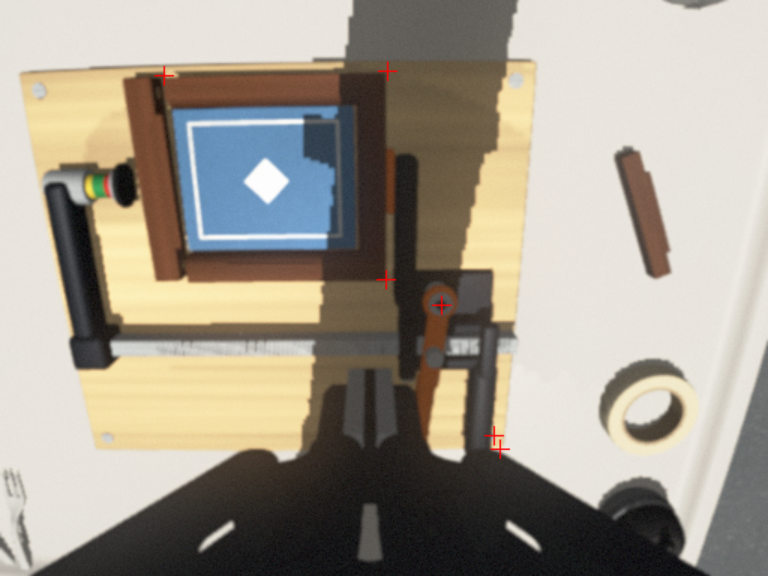

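The tile is seated: at z 24 it measures 89.8 x 110.8 mm and spans jig x 36.9–126.7. The rail gap is still open and the overlay crosses sit on the frame, hinge and handle. Next I open the gripper and go over the grips.

```bash
python3 -m jog '[[-0.045,0.022,0,-0.005,0],[-0.09,0.044,0,-0.005,0],[-0.133,0.066,0.03,-0.005,0],[-0.133,0.066,0.07,-0.005,0],[-0.133,0.066,0.11,-0.005,0],[-0.133,0.066,0.13,-0.005,0],[-0.133,0.066,0.13,-0.005,0]]' 40
python3 - <<'E'
from h import *
import pickle
p,M,s=tcp();print(p,M.round(3),s['width'])
o=np.array([557,-123.5]);t=.019
Rm=np.array([[np.cos(t),-np.sin(t)],[np.sin(t),np.cos(t)]]);print('tcp jig',(p[:2]-o)@Rm)
f=grab('wrist');cv2.imwrite('pics/w3.png',cv2.resize(f['img'],(640,480)))
E
```

```text
clock: 5.2
tcp_pos: [460.5, -249.0, 74.0]
eef_rot: [-0.0, 1.0, 0.009, -0.0]
contact_force: [-0.3, 0.1, -0.5]
width: 85.5
[ 460.49917384 -249.01078924   74.00454802] [[ 1.     0.018 -0.001]
 [ 0.018 -1.     0.001]
 [-0.001 -0.001 -1.   ]] 85.49762907762278
tcp jig [ -98.8679698  -123.65472984]
```

View pics/w3.png

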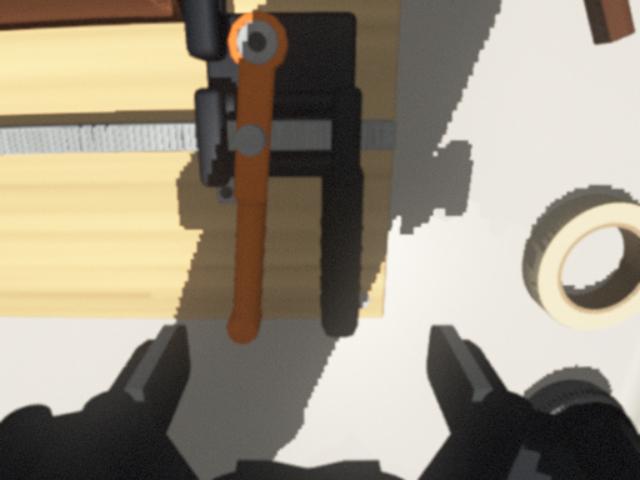

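The open fingers straddle trigger and handle with clearance on both sides, and the timer's top is at the far right edge, clear of the finger. Next is the descent.

```bash
python3 -m jog '[[0.001,0,0.03,0,0],[0.002,0,0.045,0,0],[0.002,0.001,0.055,0,0],[0.002,0.003,0.056,0,0],[0.002,0.004,0.056,0,0],[0.002,0.004,0.056,0,0]]' 40
```

```text
clock: 5.85
tcp_pos: [464.7, -254.3, 21.3]
eef_rot: [0.001, 1.0, 0.009, 0.002]
contact_force: [-0.5, -0.7, 0.6]
width: 85.6
```

```bash
python3 -m jog '[[-0.002,0,0.003,0,0],[-0.002,0,0.003,0,120],[-0.002,0,0.003,0,160],[-0.002,0,0.003,0,200],[-0.002,0,0.003,0,255],[-0.002,0,0.003,0,255],[-0.002,0,0.003,0,255],[-0.002,0,0.003,0,255]]' 40
cat > look.py <<'E'
from h import *
import sys,pickle
p,M,s=tcp();o=np.array([557,-123.5]);t=.019
Rm=np.array([[np.cos(t),-np.sin(t)],[np.sin(t),np.cos(t)]]);print('tcp jig',((p[:2]-o)@Rm).round(1),p[2].round(1),'w',round(s['width'],1),'F',np.round(s['contact_force'],1),s['clock'])
for n in ('wrist','top'):
    f=grab(n);pickle.dump(f,open(n+'.pkl','wb'));hsv=cv2.cvtColor(f['img'],cv2.COLOR_BGR2HSV)
    # sample along rod line jig x=82,z~31 : classify coloured rings, give jig y extents
    c=proj(f,[*(o+Rm@[82,100]),31])[0]
    x0,x1,y0,y1=[int(v) for v in (c[0]-70,c[0]+70,c[1]-50,c[1]+50)]
    x0=max(x0,0);y0=max(y0,0)
    if n=='wrist': cv2.imwrite(f'pics/{sys.argv[1]}.png',cv2.resize(f['img'][0:200,0:300],None,fx=2.5,fy=2.5))
    for nm,lo,hi in(('yel',(22,150,60),(33,255,255)),('grn',(45,100,40),(80,255,255)),('red',(172,120,50),(180,255,255)),('red2',(0,150,60),(5,255,255))):
        m=cv2.inRange(hsv,lo,hi);m2=np.zeros_like(m);m2[y0:y1,x0:x1]=m[y0:y1,x0:x1]
        q=np.argwhere(m2>0)[:,::-1]
        if len(q)>3:
            J=(onz(f,q,33)[:,:2]-o)@Rm;J=J[abs(J[:,0]-82)<15]
            if len(J): print(n,nm,len(J),'y',np.percentile(J[:,1],[3,97]).round(1),'x',J[:,0].mean().round(1))
E
python3 look.py p1
```

```text
clock: 6.65
tcp_pos: [463.3, -254.0, 19.3]
eef_rot: [0.001, 1.0, 0.01, 0.002]
contact_force: [-3.2, 2.9, 11.7]
width: 38.1
tcp jig [ -96.2 -128.6] 19.3 w 38.1 F [-3.2  2.9 11.7] 6.65
top grn 7 y [106.  108.8] x 80.4
```

View pics/p1.png

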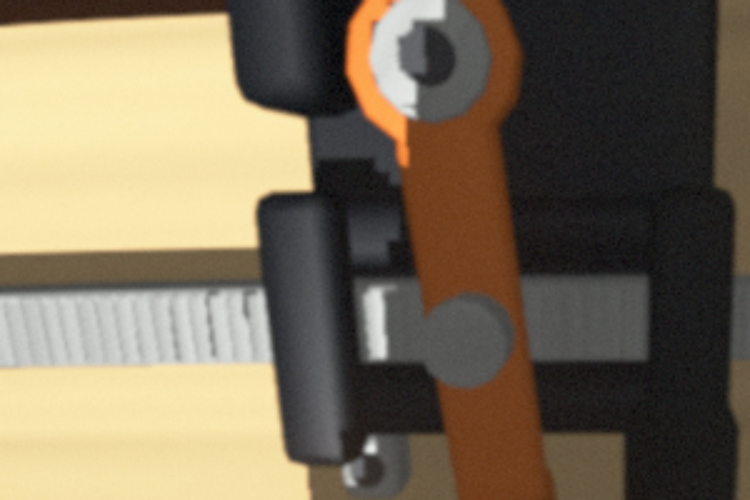

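Pump 1: the gripper closed to 38.1 mm, which is the trigger's stop. This view does not show the pad. With draw at most 15 mm now, two more pumps are safe, then I'll lift and look. I raise 2 mm because the tips touch the board (11.7 N).

```bash
python3 -m jog '[[0,0,-0.002,0,0],[0,0,-0.002,0,0],[0,0,-0.002,0,0],[0,0,-0.002,0,0],[0,0,-0.002,0,0],[0,0,-0.002,0,160],[0,0,-0.002,0,200],[0,0,-0.002,0,255],[0,0,-0.002,0,255],[0,0,-0.002,0,255],[0,0,-0.002,0,255],[0,0,-0.002,0,255]]' 40; python3 look.py p2
python3 -m jog '[[0,0,0,0,0],[0,0,0,0,0],[0,0,0,0,0],[0,0,0,0,0],[0,0,0,0,0],[0,0,0,0,160],[0,0,0,0,200],[0,0,0,0,255],[0,0,0,0,255],[0,0,0,0,255],[0,0,0,0,255],[0,0,0,0,255]]' 40; python3 look.py p3
```

```text
clock: 7.95
tcp_pos: [464.0, -253.9, 22.4]
eef_rot: [0.001, 1.0, 0.01, 0.003]
contact_force: [-3.1, 1.8, 11.0]
width: 37.5
tcp jig [ -95.5 -128.6] 22.4 w 37.5 F [-3.1  1.8 11. ] 7.95
top grn 8 y [100.6 103.5] x 80.8
clock: 9.25
tcp_pos: [464.7, -253.8, 23.5]
eef_rot: [0.001, 1.0, 0.011, 0.003]
contact_force: [-3.1, 2.4, 11.5]
width: 37.9
tcp jig [ -94.7 -128.6] 23.5 w 37.9 F [-3.1  2.4 11.5] 9.25
top grn 8 y [95.2 98.2] x 80.5
```

```bash
cat > tr.py <<'E'
from h import *
import pickle
o=np.array([557,-123.5]);t=.019
Rm=np.array([[np.cos(t),-np.sin(t)],[np.sin(t),np.cos(t)]])
a=pickle.load(open('f0.pkl','rb'))['top'];b=pickle.load(open('top.pkl','rb'))
for nm,j,h in(('jaw',(20,132,30),8),('rail',(82,82,31),6)):
    u=proj(a,[*(o+Rm@j[:2]),j[2]])[0].round().astype(int)
    hw=8 if nm=='jaw' else 6;hh=20
    g=lambda f:cv2.GaussianBlur(cv2.cvtColor(f['img'],cv2.COLOR_BGR2GRAY),(0,0),.6).astype(np.float32)
    A=g(a)[u[1]-hh:u[1]+hh,u[0]-hw:u[0]+hw];B=g(b)[u[1]-hh-3:u[1]+hh+3,u[0]-hw-3:u[0]+hw+22]
    S=cv2.matchTemplate(B,A,cv2.TM_CCOEFF_NORMED);_,v,_,l=cv2.minMaxLoc(S);r_=S[l[1]]
    i=l[0];d=0 if i in(0,len(r_)-1) else .5*(r_[i-1]-r_[i+1])/(r_[i-1]-2*r_[i]+r_[i+1])
    print(nm,u,'shift px',i+d-3,'mm',(i+d-3)*(a['c'][2]-j[2])/a['K'][0,0],'score',v)
E
python3 tr.py
python3 - <<'E'
from tr import *
for n,uvs in (('w1',[(206,333),(147,333),(156,333),(172,333)]),('w2',[(135,185),(80,186),(107,185)])):
    f=pickle.load(open(n+'.pkl','rb'))
    for z in (24,28): print(n,z,((onz(f,np.array(uvs)/1.5,z)[:,:2]-o)@Rm).round(1).tolist())
E
```

```text
jaw [201 186] shift px 6.2036066 mm 16.497200586911536 score 0.9836370348930359
rail [219 162] shift px 1.7858305 mm 4.744442269858913 score 0.9252126216888428
jaw [201 186] shift px 6.2036066 mm 16.497200586911536 score 0.9836370348930359
rail [219 162] shift px 1.7858305 mm 4.744442269858913 score 0.9252126216888428
w1 24 [[81.0, 92.0], [80.7, 123.8], [80.8, 118.9], [80.9, 110.3]]
w1 28 [[82.9, 90.6], [82.6, 121.9], [82.6, 117.1], [82.7, 108.5]]
w2 24 [[80.2, 91.3], [80.3, 128.2], [80.5, 109.9]]
w2 28 [[80.7, 89.4], [80.8, 125.9], [81.0, 107.8]]
```

```bash
python3 -m jog '[[0,0,0,0,0],[0,0,0,0,0],[0,0,0,0,0],[0,0,0,0,0],[0,0,-0.04,0,0],[0,0,-0.08,0,0],[0.03,-0.04,-0.08,0,0],[0.06,-0.08,-0.08,0,0],[0.08,-0.125,-0.08,0,0],[0.10,-0.17,-0.07,0,0],[0.105,-0.208,-0.06,0,0],[0.105,-0.208,-0.06,0,0]]' 40
sed -i 's/\[0:200,0:300\],None,fx=2.5,fy=2.5/[:,:],None,fx=1.5,fy=1.5/' look.py; python3 look.py p4; python3 tr.py
```

```text
clock: 10.55
tcp_pos: [564.7, -36.5, 82.4]
eef_rot: [-0.0, 1.0, 0.015, 0.003]
contact_force: [-0.7, -0.4, -1.2]
width: 85.4
tcp jig [ 9.4 86.9] 82.4 w 85.4 F [-0.7 -0.4 -1.2] 10.55
wrist yel 96 y [100.4 102.6] x 81.5
wrist grn 264 y [93.2 99.3] x 81.4
wrist red2 131 y [88.9 91.6] x 81.5
jaw [201 186] shift px 22 mm 58.50442105541265 score 0.33126214146614075
rail [219 162] shift px -3 mm -7.97014432644964 score 0.7628380060195923
```

View pics/p4.png

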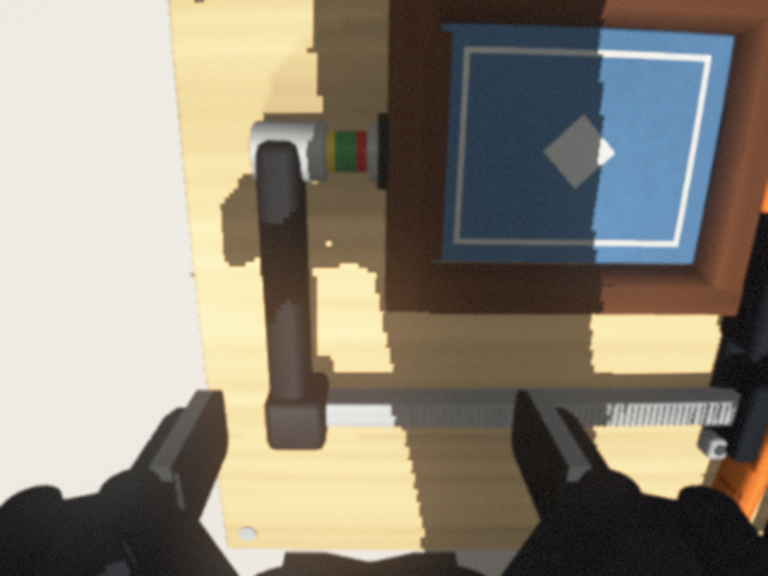

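Wrist view: the rail is flush and square against the frame and the pad is on it. Yellow is still visible (326–335 px, about 3 of 4 mm), so the pad is in about 1 mm. One more pump should land near 7 mm. Returning to the grips.

```bash
python3 -m jog '[[-0.02,0.045,-0.015,0.011,0],[-0.04,0.09,-0.015,0.011,0],[-0.06,0.135,-0.015,0.011,0],[-0.085,0.175,-0.01,0.011,0],[-0.1087,0.2097,0,0.011,0],[-0.1087,0.2097,0,0.011,0],[-0.1087,0.2097,0.02,0.011,0],[-0.1087,0.2097,0.02,0.011,0]]' 40; python3 look.py p5
```

```text
clock: 11.45
tcp_pos: [459.1, -256.0, 61.8]
eef_rot: [0.001, 1.0, 0.005, 0.002]
contact_force: [-0.7, 0.9, 0.2]
width: 85.4
tcp jig [-100.4 -130.6] 61.8 w 85.4 F [-0.7  0.9  0.2] 11.45
top grn 8 y [95.2 98.2] x 80.5
```

```bash
python3 -m jog '[[0.0035,-0.006,0,-0.009,0],[0.0035,-0.006,0,-0.009,0],[0.0035,-0.006,0.02,-0.009,0],[0.0035,-0.006,0.035,-0.009,0],[0.0035,-0.006,0.041,-0.009,0],[0.0035,-0.003,0.041,-0.009,0],[0.0035,-0.002,0.041,-0.009,0]]' 40;python3 look.py p6
```

```text
clock: 12.25
tcp_pos: [464.6, -254.2, 22.9]
eef_rot: [0.002, 1.0, 0.01, 0.003]
contact_force: [0.6, -0.7, 0.7]
width: 85.5
tcp jig [ -94.9 -128.9] 22.9 w 85.5 F [ 0.6 -0.7  0.7] 12.25
top grn 4 y [95.8 98.1] x 80.6
```

```bash
python3 -m jog '[[-0.002,0,0.002,0,120],[-0.002,0,0.002,0,160],[-0.002,0,0.002,0,200],[-0.002,0,0.002,0,255],[-0.002,0,0.002,0,255],[-0.002,0,0.002,0,255],[-0.002,0,0.002,0,255],[-0.002,0,0.002,0,255]]' 40;python3 look.py p7; python3 tr.py
python3 - <<'E'
from h import *
f=grab('side');o=np.array([557,-123.5]);c=proj(f,[o[0]+80,o[1]+100,30])[0].astype(int);print(c)
t=grab('top');u=proj(t,[o[0]+80,o[1]+100,30])[0].astype(int)
a=cv2.resize(f['img'][c[1]-30:c[1]+30,c[0]-40:c[0]+40],(400,300),interpolation=2);b=cv2.resize(t['img'][u[1]-15:u[1]+15,u[0]-20:u[0]+20],(400,300),interpolation=2)
cv2.imwrite('pics/p8.png',np.hstack([a,b]))
E
```

```text
clock: 13.15
tcp_pos: [463.6, -254.2, 22.5]
eef_rot: [0.002, 1.0, 0.01, 0.004]
contact_force: [-2.1, 2.8, 11.2]
width: 37.7
tcp jig [ -95.9 -128.9] 22.5 w 37.7 F [-2.1  2.8 11.2] 13.15
jaw [201 186] shift px 8.166733 mm 21.717726076419265 score 0.9887744188308716
rail [219 162] shift px 1.7496939 mm 4.648437558447809 score 0.9294418096542358
[248 178]
```

View pics/p8.png

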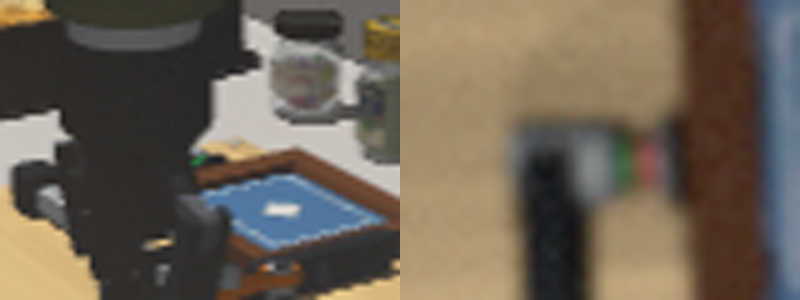

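The right half (top camera) shows no yellow, with the sleeve's edge on green and red fully out. The bar moved about 5–6 mm in this pump, so the pad is in about 7 mm. The grip is stalled at 37.7 mm, so the trigger is at its stop. Handing in while squeezing.

Run:
```python
from h import *
s=r.observe();print(s['width'],s['clock'],r.hand_in())
```

```text
the job is handed in; nothing more can be done
37.68456120284528 13.35 None
```

The job is handed in at 13.35 s on the robot's clock, with handle and trigger still squeezed together at a grip setting of 40 N. No verdict was reported.

- **Tile:** I pressed it down and drew it toward the robot. It then measured 89.8 x 110.8 mm at seat height, spanning jig x 36.9 to 126.7, and the fingertip height at contact was 24.2 mm against 24 expected.
- **Rail and clamp:** It took four pumps. After the third, the wrist camera showed the rail flush and square against the frame, with the pad about 1 mm in. After the fourth, the top camera showed the sleeve's edge on green, no yellow, and red fully out. I put the pad at about 7 mm in.
- **Squeeze:** The fingers stalled at 37.7 mm opening, a little under the 39 mm nominal, so the trigger is at its stop.

**What did not fully agree or was not checked:**
- The top camera tracked the bar moving 5.2 mm in the last pump against 6 mm nominal. The top camera's pixels are about 2.7 mm, so the pad depth is an estimate from the image and bar tracking, not an exact reading.
- A vertical force of about 11 N stayed on the tool during each squeeze, and raising the gripper did not remove it. I did not find the cause.
- The force on each finger cannot be read directly. The side force on the arm was only about 3 N.
- I did not measure the bystanders again at the end. The arm was not steered near them.

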